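Let a sample jar out of the pedal dispenser and lay it in its cradle

ROBOT

A 7-joint arm with a two-finger parallel gripper is mounted at the origin on the work surface. World frame = base frame: x ahead of the robot, y to its left, z up, the work surface at z = 0. Lengths are in m, angles in rad, forces in N, time in s.
With the tool pointing down it reaches from about 0.4 to 0.875 m from the base axis. Payload 19.3 kg.
Tool frame: the origin (TCP) lies on the front face of the gripper's body, between the roots of the fingers; the fingertips stand 73 mm ahead of it and the grasp point (between the pads) lies 54 mm ahead of it; z points along the fingers, y is the direction in which the jaws open and shut (so a half turn about z gives the same grasp; the last joint's range is limited). The gripper opens to 85 mm and grips with 20 to 120 N. Pads are 22 mm wide; open, the fingers measure 114 mm over their backs; the gripper's body (76 mm by 85 mm) begins 54 mm behind the grasp point. The pads swing forward as they close: fully open they stand 13 mm farther back than shut.
Start: joints at [-0.07, 0.521, -0.036, 1.599, 0.021, 1.021, -0.113], TCP at [0.625, -0, 0.304] pointing down, gripper open.
Joint ranges: [-2.91, 2.91], [-0.3, 2.13], [-1.5, 1.42], [0.17, 2.43], [-1.26, 4.41], [0.16, 1.93], [-2.52, 2.52]. Speed limits (rad/s): [1.89, 1.89, 2.39, 2.39, 3.01, 3.01, 3.01].

INTERFACE

Orientations are given as [roll, pitch, yaw] about the fixed x, y, z axes, in that order (R = Rz(yaw) Ry(pitch) Rx(roll)).
In Python, from workcell import bot gives the robot as it stands.
- The arm moves only by the shell command python3 -m crank 'ROWS' [OPENING] [FORCE]. ROWS is a JSON object of lists of equal length, an entry for each row: "travel": the shift along the world's x, y, z in cm, a list of three; "rot": the turn, a rotation vector about the world's x, y, z in degrees, a list of three. A call has 1 to 8 rows; each row is the pose to reach, as a shift and turn from the pose commanded when the call began; what a row does not reach only later rows make up. A row lasts 1/10 s, in which the tool goes at most 50 mm and 8.59 degrees, less where a joint would pass 70% of its speed; a pose out of reach is approached as far as the arm can. A call with a gripper value outside its range is refused whole. OPENING is the opening, from -1 (shut) to 1 (fully open), so that 0 is half open, set as the call begins (- or left out, the last holds). The fingers move at their own pace and stop on an object; FORCE is the grip in N (left out, the last holds). Time passes only in rows, so rows that repeat a pose let the fingers close. It gives the time, the measured TCP pose, the force and the opening at its end, in the units of the state.
- bot.observe(): the state, without advancing time (a new reading comes with each control period).
- bot.grab_frame(name): name is "scene" or "side" or "wrist"; returns the picture (480x640x3 uint8, red, green, blue); there is no depth.
- bot.camera_model(name): a dict with "fx", "fy", "cx", "cy" (pixels), "R" (3x3) and "t" (3): a world point X has camera coordinates R X + t. Camera axes: x right, y down, z forward; pixel columns grow to the right and rows downward; lengths in m; the calibration is good to about 2 mm. A picture is of the moment at which its call begins: read the wrist's pose just before it. camera_model takes no time and is no camera call; for the wrist camera it gives the pose at the moment of the call.
- bot.job_done(): hands the job in, once; it reports no verdict.
Trained networks look in the newest picture that a camera, given by its name, has taken for a name from the list of things; names that differ only in an ending like _2 or _b are one class to them, and where a whole thing is asked for, a point or a joint stands for the part that bears it (a point fixed in the world has none). Each returns a list of dicts, best first, with "conf" (0 to 1); they miss things now and then, are a little off and sometimes report something else, mostly with a low value. They report only what shows in the picture. A call takes as long as a camera call. They do not tell look-alikes from the thing itself.
- bot.silhouettes(camera, thing): "pixels" (480x640 bool, what is visible of it) and "box" ([centre column, centre row, width, height] in pixels, round what is visible of it).
The state is a dict: "clock": time; "qpos": joint angles; "qd": joint speeds; "joint_efforts": joint torques, N m; "position": TCP position; "tool_rot": TCP orientation; "force": force on the tool from outside, world axes, zero at the start; "moment": the same for the moment, N m; "grip_width": finger opening in m.
Only numpy, scipy, OpenCV 4.12 (cv2) and the standard library are available. Lean on these libraries where they do the work, as an engineer would, in place of code of your own. Each camera call takes 0.05 s, during which the arm holds its last target.

TASK

Fetch the sample jar out of the dispenser with its pedal: press the pedal all the way down, without forcing it, until the lid is fully up and the jar has rolled out against the end stops, then ease the pedal back up so that the lid comes down gently and shuts, keeping your hand off the lid itself. Then lift the jar off the ledge and lay it in the wooden cradle. Leave the other things on the table where they are.

Things in the scene. Friction and masses are not known exactly. Their poses are not given: they have to be found in the camera images.
- dispenser: White jar dispenser, fixed, 126 mm high. Origin on the table under its middle; its front faces -x, y is to the left seen from the robot, z up. Left: a chute centred on y = +55 mm under a steel lid (front at x = -64 mm). Right: closed link housing centred on y = -105 mm, 80 mm wide, 110 mm high, front at x = -67 mm, with the pedal lever sticking out of it. Over 25 N on it is forcing it.
- pedal_nominal (a point): Nominal point on the dispenser, 87 mm above the table: top centre of the pedal pad at rest, but the real pad (ribbed rubber, 55 x 55 mm) is up to 11 mm higher or lower (adjusted, not reported): feel for it. Pressed, it sinks about 38 mm to a hard stop (shifted likewise), on a pivot 120 mm towards +x. Sprung: 4 to 6 N at first, 8 to 12 N above the stop; let go, it flies up.
- lid (a joint): Opening of the bright steel lid (hood 84 x 124 mm with a front skirt, hinged at its rear edge), linked to the pedal: 0 = shut, 0.52 rad = fully up, pedal on its stop; about 0.014 rad per mm of pedal travel. The jar rolls out under the skirt above about 0.4 rad. Coming down faster than 0.9 rad/s is a slam. Do not touch the lid.
- ledge (a point): Where the centre of the rolled-out jar comes to rest (56 mm above the table), on the open aluminium ledge in front of the lid, sloping 10 degrees to the front. Axes as the dispenser's; the jar lies along y against two end stops (tops 58 mm above the table, 20 mm wide, 88 mm apart). The ledge's middle, 50 mm wide, is cut out to the table for fingers; cheeks 118 mm apart, 46 mm high.
- jar_center (a point): Centre of the sample jar: a plain cylinder 44 mm in diameter, 100 mm long (amber glass, paper band, white screw cap of the same diameter), about 0.12 kg. It lies on its side; y is its length, cap on the +y end; x and z turn as it rolls. At the start it lies across the chute behind the lid's skirt.
- cradle_seat (a point): Where the jar's centre is when seated in the cradle, 43 mm above the table. The cradle: fixed wooden base 64 x 110 x 10 mm with two upright V notches (90 degrees, tops about 36 mm above the table, 16 mm wide, centres 80 mm apart) for the jar's two ends; the 64 mm between them is free for fingers. z up; the jar must lie along y, either end first.
Things that resemble listed ones, but are neither listed nor needed, are in the scene too. What is shaped like the part that bears cradle_seat but pink or yellow is not meant.

How it is judged:
On the way, in this order (a step that is already met when the one before it is completed fails the run):
1. the pedal is held right down with the lid fully up (0.47 rad or more) (value of joint lid above 0.47 rad and contact force between the fingers and dispenser above 1 N), for 0.2 s.
2. the jar has rolled out onto the ledge and the lid is shut again (value of joint lid below 0.03 rad and x of jar_center in the frame of dispenser between -0.18 and -0.12 m and z of jar_center in the frame of dispenser between 0.045 and 0.075 m), for 0.2 s.
At the end, for the whole second after the job is handed in: The jar lies still in both notches of the cradle: its centre within 15 mm of the seat along its length, within 6 mm across and in height, its length along the cradle's within 0.1 rad; the lid is shut (under 0.03 rad) (horizontal distance between jar_center and cradle_seat below 0.015 m and x of jar_center in the frame of cradle_seat between -0.006 and 0.006 m and z of jar_center in the frame of cradle_seat between -0.006 and 0.006 m and angle between the y axis of jar_center and the y axis of cradle_seat, either way round below 0.1 rad and linear speed of jar below 0.02 m/s and value of joint lid below 0.03 rad); the robot touches nothing.
It fails at once if the dispenser or its pedal is pressed with more than 25 N (contact force between any of the fingers, the arm and dispenser above 25 N).
It fails at once if the lid slams (comes down faster than 0.9 rad/s) (velocity of joint lid below -0.9 rad/s).
It fails at once if the lid is touched (contact force between any of the fingers, the arm and lid above 1 N).
It fails at once if another thing on the table is moved by more than 25 mm (distance of any of beaker, white_bottle, dark_bottle, tub, pad_block, spatula from where it was at the start of the episode above 0.025 m).
It also fails if it takes over 61 s, if anything falls off the work surface, if the arm or the gripper's body presses on something with over 40 N, if the wrist force passes 120 N, or if a joint passes its speed limit or range.

## Working session

There is one attempt and no reset: what is moved stays moved. The work goes in short steps, Python scripts to look and compute and a shell command to move; the robot and the scene stay as the last step left them, time stands still between calls to the robot, and variables do not carry over. Pictures are saved under pics/ and viewed, and the job is handed in when it is done.

```bash
mkdir -p pics; ls; cat > h.py <<'E'
import numpy as np, cv2
from workcell import bot
def save(n,f): cv2.imwrite(f'pics/{f}.png', cv2.cvtColor(np.ascontiguousarray(n),cv2.COLOR_RGB2BGR))
def ray(c,u,v):
    R=np.array(c['R']);t=np.array(c['t']);o=-R.T@t
    d=R.T@np.array([(u-c['cx'])/c['fx'],(v-c['cy'])/c['fy'],1]);return o,d
def atz(c,u,v,z):
    o,d=ray(c,u,v);return o+d*(z-o[2])/d[2]
def proj(c,X):
    p=np.array(c['R'])@np.array(X)+np.array(c['t']);return c['fx']*p[0]/p[2]+c['cx'],c['fy']*p[1]/p[2]+c['cy']
E
python3 - <<'E'
from h import *
s=bot.observe();print(s)
for n in ['scene','side','wrist']:
    im=bot.grab_frame(n);save(im,n+'0');c=bot.camera_model(n);R=np.array(c['R']);print(n,c['fx'],-R.T@np.array(c['t']),R[2])
E
```

```text
pics
{'clock': 0.0, 'qpos': array([-0.07019248,  0.52199944, -0.03636389,  1.59998446,  0.0211587 ,
        1.02110555, -0.11278481]), 'qd': array([ 2.96211026e-04, -9.55357755e-05, -8.07242618e-04,  1.93863280e-03,
        7.45119459e-04,  6.94960135e-04,  1.13751097e-04]), 'joint_efforts': array([-4.24098413e-03, -9.27110124e+01,  1.97758444e+00, -3.69928443e+01,
        1.76317629e-02,  8.19846697e-03, -6.58496788e-05]), 'position': array([ 6.24750369e-01, -6.31667652e-06,  3.03342783e-01]), 'tool_rot': array([-3.14047844e+00,  2.60877727e-05,  1.57080366e+00]), 'force': array([-0.73907752, -0.09035953,  0.2370849 ]), 'moment': array([0.01999208, 0.00336863, 0.02546485]), 'grip_width': 0.08520231148215922}
scene 518.4489457147968 [ 1.35984267 -0.38780051  0.82933823] [-0.68313093  0.40335579 -0.60879901]
side 612.6042092868503 [-0.0178087   0.7202836   1.09830478] [ 0.42959627 -0.48415817 -0.76225843]
wrist 334.7177058013603 [0.62456843 0.08159927 0.37318712] [-0.00154577 -0.31830147 -0.94798828]
```

View pics/scene0.png

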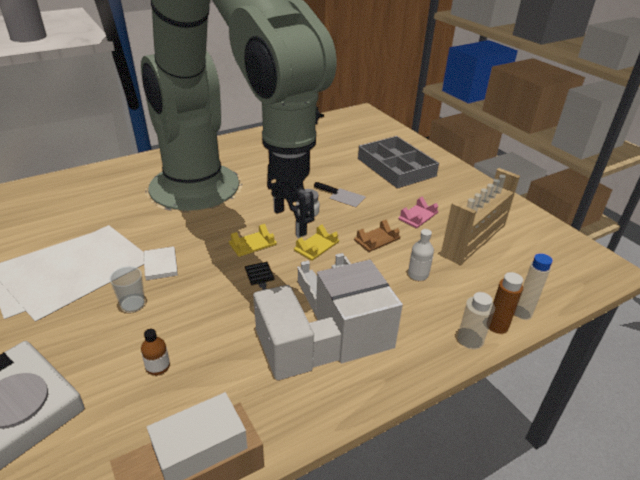

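View pics/side0.png

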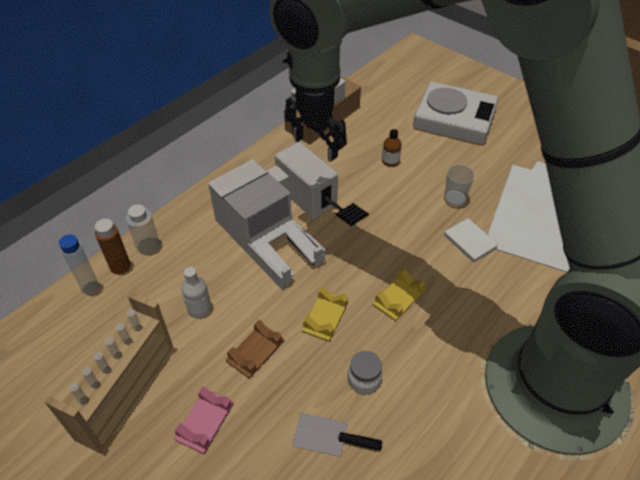

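View pics/wrist0.png

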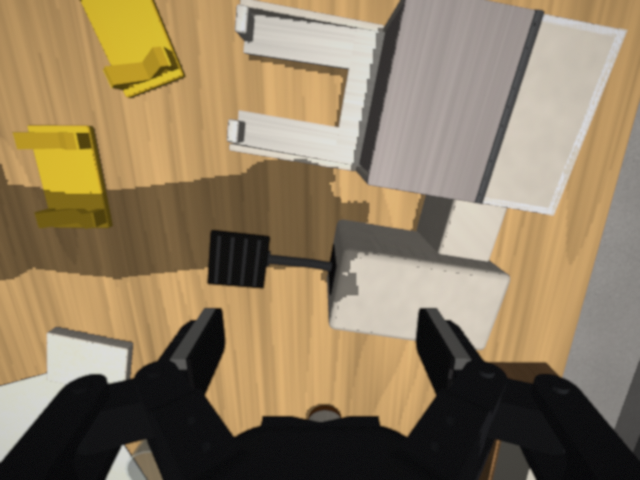

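```bash
python3 - <<'E'
from h import *
c=bot.camera_model('wrist')
print(np.array(c['R']))
for n,u,v,z in [('hFL',335,222,.11),('hFR',330,325,.11),('hRL',508,275,.11),('hRR',485,347,.11),('RL',626,30,.126),('RR',553,213,.126),('padFL',210,231,.087),('padFR',208,287,.087),('padRL',270,234,.087),('padRR',266,289,.087),('stopL',240,20,.058),('stopR',233,133,.058)]:
    print(n,atz(c,u,v,z).round(4))
out={}
for cam in ['scene','side','wrist']:
    im=bot.grab_frame(cam)
    for th in ['cradle_seat','dispenser','pedal_nominal','lid','ledge','jar_center']:
        r=bot.silhouettes(cam,th)
        print(cam,th,[(round(d['conf'],2),np.round(d['box'],0).tolist()) for d in r][:5])
        
E
```

```text
[[ 9.99998698e-01 -5.19236261e-05 -1.61314539e-03]
 [ 4.64243564e-04 -9.47989541e-01  3.18301139e-01]
 [-1.54577231e-03 -3.18301473e-01 -9.47988282e-01]]
hFL [0.6362 0.0113 0.11  ]
hFR [ 0.6331 -0.0849  0.11  ]
hRL [ 0.785  -0.0355  0.11  ]
hRR [ 0.7767 -0.1081  0.11  ]
RL [0.8203 0.1428 0.126 ]
RR [0.8001 0.0226 0.126 ]
padFL [ 0.5259 -0.0032  0.087 ]
padFR [ 0.5183 -0.0583  0.087 ]
padRL [ 0.5793 -0.006   0.087 ]
padRR [ 0.5729 -0.0603  0.087 ]
stopL [0.559  0.1668 0.058 ]
stopR [0.5461 0.0796 0.058 ]
scene cradle_seat [(0.94, [419.0, 214.0, 36.0, 34.0]), (0.75, [380.0, 235.0, 47.0, 32.0]), (0.75, [321.0, 244.0, 46.0, 40.0]), (0.64, [254.0, 242.0, 50.0, 32.0])]
scene dispenser [(0.66, [325.0, 319.0, 158.0, 125.0])]
scene pedal_nominal [(0.8, [324.0, 318.0, 157.0, 124.0])]
scene lid [(0.77, [354.0, 278.0, 67.0, 39.0])]
scene ledge [(0.78, [323.0, 317.0, 155.0, 125.0])]
scene jar_center []
side cradle_seat [(0.88, [324.0, 314.0, 49.0, 58.0]), (0.8, [204.0, 420.0, 55.0, 64.0]), (0.78, [400.0, 295.0, 52.0, 52.0]), (0.64, [253.0, 351.0, 54.0, 60.0])]
side dispenser [(0.61, [287.0, 216.0, 160.0, 148.0])]
side pedal_nominal [(0.79, [289.0, 215.0, 155.0, 149.0])]
side lid [(0.92, [255.0, 204.0, 66.0, 67.0])]
side ledge [(0.91, [287.0, 217.0, 158.0, 144.0])]
side jar_center [(0.26, [288.0, 217.0, 160.0, 145.0])]
wrist cradle_seat [(0.68, [133.0, 50.0, 110.0, 98.0]), (0.64, [63.0, 177.0, 100.0, 106.0]), (0.58, [417.0, 175.0, 424.0, 348.0])]
wrist dispenser [(0.92, [416.0, 177.0, 420.0, 349.0])]
wrist pedal_nominal [(0.89, [416.0, 174.0, 418.0, 349.0])]
wrist lid [(0.66, [453.0, 103.0, 188.0, 206.0])]
wrist ledge [(0.78, [416.0, 174.0, 426.0, 349.0])]
wrist jar_center []
```

```bash
python3 - <<'E'
import cv2
for f,(x0,y0,x1,y1) in {'side0':(160,120,440,420),'scene0':(220,190,440,390)}.items():
    im=cv2.imread(f'pics/{f}.png')[y0:y1,x0:x1]
    k=min(800/im.shape[1],600/im.shape[0]);cv2.imwrite(f'pics/{f}_crop.png',cv2.resize(im,None,fx=k,fy=k,interpolation=cv2.INTER_CUBIC)); print(k)
E
```

```text
2.0
3.0
```

View pics/side0_crop.png

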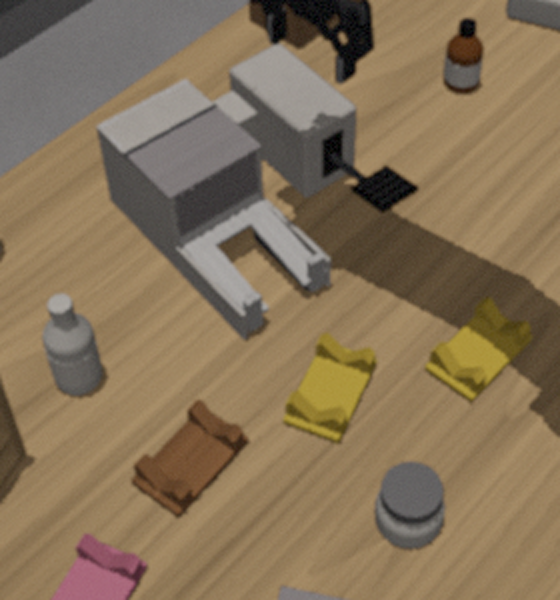

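View pics/scene0_crop.png

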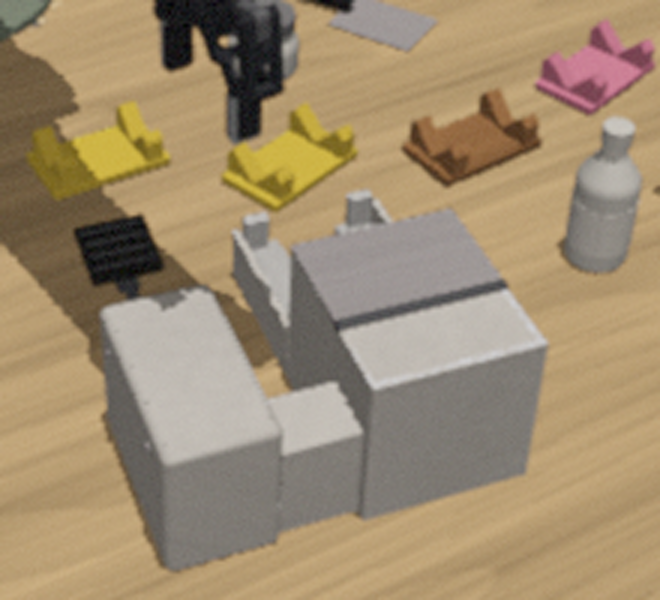

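```bash
python3 - <<'E'
import cv2
im=cv2.imread('pics/wrist0.png')
cv2.imwrite('pics/w0c.png',cv2.resize(im[200:360,190:520],None,fx=2.4,fy=2.4,interpolation=cv2.INTER_CUBIC))
cv2.imwrite('pics/w0d.png',cv2.resize(im[0:230,220:640],None,fx=1.9,fy=1.9,interpolation=cv2.INTER_CUBIC))
E
```

```text
(no output)
```

View pics/w0c.png

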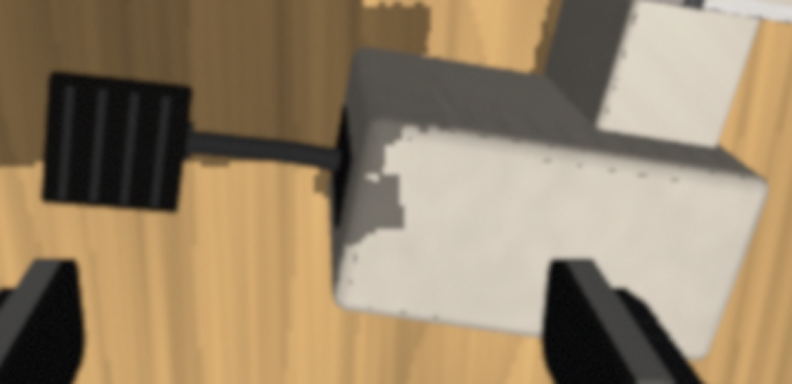

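View pics/w0d.png

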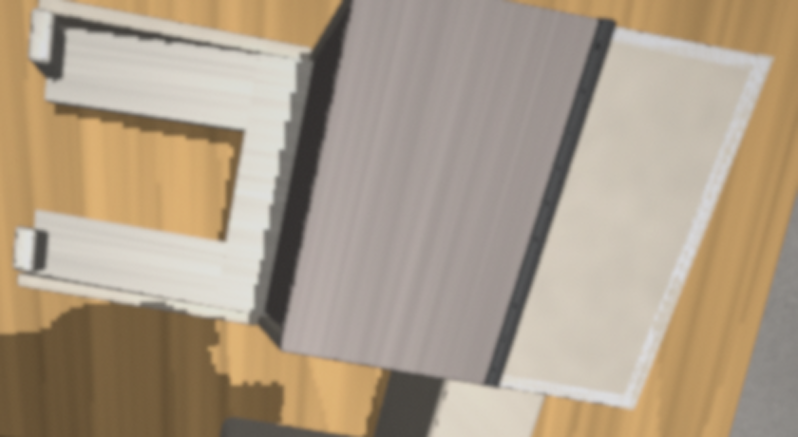

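```bash
python3 - <<'E'
from h import *
from scipy.optimize import least_squares
c=bot.camera_model('wrist')
# (u,v),(X,Y,Z) disp frame; None free handled with params
pts=[(346.3,250.8,-.067,-.065,.11),(332.9,326.3,-.067,-.145,.11),
(232.6,130.5,None,.011,.058),(242,19.5,None,.099,.058)]
for p in pts+[(508.8,276.3,0,0,.11),(481.7,347.9,0,0,.11),(537.9,10.5,0,0,.126),(478.9,201.6,0,0,.126),(625.3,30.5,0,0,.126),(551.6,214.2,0,0,.126),(211.7,230.4,0,0,.087),(269.2,236.7,0,0,.087),(263.75,287.9,0,0,.087),(207.9,283.3,0,0,.087)]: print(p, atz(c,p[0],p[1],p[4]).round(4))
def W(q,X):
    a=q[2];return np.array([q[0]+np.cos(a)*X[0]-np.sin(a)*X[1],q[1]+np.sin(a)*X[0]+np.cos(a)*X[1],X[2]])
obs=[(346.3,250.8,lambda q:(-.067,-.065,.11)),(332.9,326.3,lambda q:(-.067,-.145,.11)),
(508.8,276.3,lambda q:(q[3],-.065,.11)),(481.7,347.9,lambda q:(q[3],-.145,.11)),
(537.9,10.5,lambda q:(q[4],.117,.126)),(478.9,201.6,lambda q:(q[4],-.007,.126)),
(625.3,30.5,lambda q:(q[5],.117,.126)),(551.6,214.2,lambda q:(q[5],-.007,.126)),
(232.6,130.5,lambda q:(q[6],.055-q[7],.058)),(242,19.5,lambda q:(q[6],.055+q[7],.058))]
def f(q):
    r=[]
    for u,v,g in obs:
        p=proj(c,W(q,g(q)));r+=[p[0]-u,p[1]-v]
    return r
s=least_squares(f,[.72,0,-.15,.08,.02,.08,-.16,.05]);print(s.x.round(4));print(np.round(s.fun,1))
q=s.x
for z in (.076,.087,.098):
    P=[atz(c,u,v,z) for u,v in [(211.7,230.4),(269.2,236.7),(263.75,287.9),(207.9,283.3)]];m=np.mean(P,0)
    a=q[2];d=m-[q[0],q[1],0];print(z,m.round(4),'size',[np.linalg.norm(P[i]-P[(i+1)%4]).round(4) for i in range(4)],'disp',(np.cos(a)*d[0]+np.sin(a)*d[1]).round(4),(-np.sin(a)*d[0]+np.cos(a)*d[1]).round(4))
# cradle from side+scene silhouettes
for cam,u,v in [('scene',380,235),('side',253,351)]:
    cc=bot.camera_model(cam);print(cam,atz(cc,u,v,.02).round(4))
E
```

```text
(346.3, 250.8, -0.067, -0.065, 0.11) [ 0.6464 -0.0137  0.11  ]
(332.9, 326.3, -0.067, -0.145, 0.11) [ 0.6361 -0.0865  0.11  ]
(232.6, 130.5, None, 0.011, 0.058) [0.5462 0.0818 0.058 ]
(242, 19.5, None, 0.099, 0.058) [0.561  0.1673 0.058 ]
(508.8, 276.3, 0, 0, 0.11) [ 0.7866 -0.037   0.11  ]
(481.7, 347.9, 0, 0, 0.11) [ 0.7744 -0.1095  0.11  ]
(537.9, 10.5, 0, 0, 0.126) [0.7623 0.1537 0.126 ]
(478.9, 201.6, 0, 0, 0.126) [0.7434 0.0313 0.126 ]
(625.3, 30.5, 0, 0, 0.126) [0.8207 0.1426 0.126 ]
(551.6, 214.2, 0, 0, 0.126) [0.8    0.0216 0.126 ]
(211.7, 230.4, 0, 0, 0.087) [ 0.5278 -0.0027  0.087 ]
(269.2, 236.7, 0, 0, 0.087) [ 0.5788 -0.0086  0.087 ]
(263.75, 287.9, 0, 0, 0.087) [ 0.5712 -0.0594  0.087 ]
(207.9, 283.3, 0, 0, 0.087) [ 0.5188 -0.0546  0.087 ]
[ 0.7241  0.0411 -0.1624  0.0744  0.02    0.0784 -0.1817  0.0433]
[ 1.3 -1.7 -1.8  4.4  0.9 -2.1 -1.2  4.1  0.7  0.5 -1.   0.3  0.1 -2.3
  0.4  0.   0.5 -0.3 -0.4 -0.3]
0.076 [ 0.5462 -0.0356  0.076 ] size [np.float64(0.0533), np.float64(0.0533), np.float64(0.0546), np.float64(0.0547)] disp -0.1631 -0.1045
0.087 [ 0.5491 -0.0313  0.087 ] size [np.float64(0.0514), np.float64(0.0513), np.float64(0.0526), np.float64(0.0526)] disp -0.161 -0.0998
0.098 [ 0.552 -0.027  0.098] size [np.float64(0.0494), np.float64(0.0494), np.float64(0.0505), np.float64(0.0506)] disp -0.1588 -0.0951
scene [0.5028 0.3353 0.02  ]
side [0.4903 0.3414 0.02  ]
```

```bash
python3 -m crank '{"travel":[[-2,-1,-3],[-4,-2,-6],[-6,-3,-9],[-7.9,-3.6,-11],[-7.9,-3.6,-11],[-7.9,-3.6,-11]],"rot":[[0,0,-2.3],[0,0,-4.6],[0,0,-7],[0,0,-9.3],[0,0,-9.3],[0,0,-9.3]]}' -1; python3 - <<'E'
from h import *
print(bot.observe()['force'],bot.observe()['clock'])
for n in ['side','wrist']: save(bot.grab_frame(n),n+'1')
im=cv2.imread('pics/side1.png')[80:320,200:500]; cv2.imwrite('pics/side1c.png',cv2.resize(im,None,fx=2.5,fy=2.5))
E
```

```text
clock: 1.8
position: [0.5463, -0.036, 0.1941]
tool_rot: [3.142, -0.0, 1.409]
force: [0.3, 0.8, 0.5]
grip_width: 0.0001
[0.33999277 0.8018854  0.51824845] 1.8
```

View pics/side1c.png

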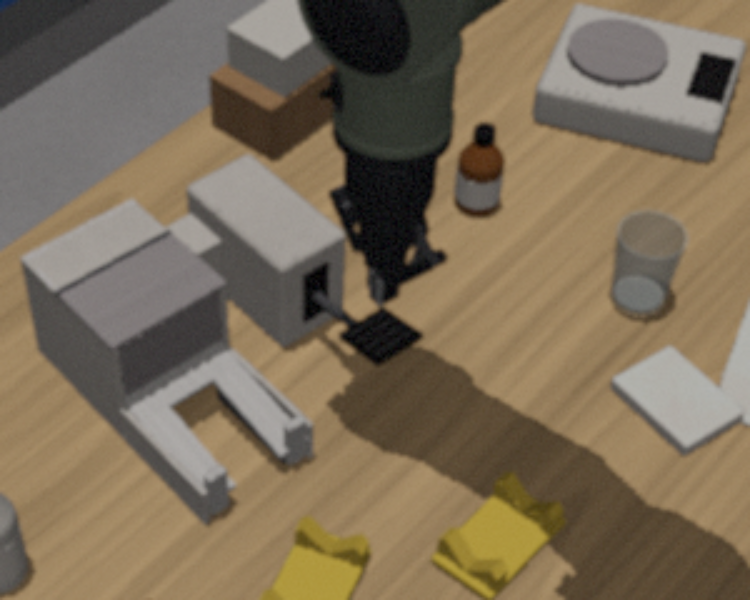

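View pics/wrist1.png

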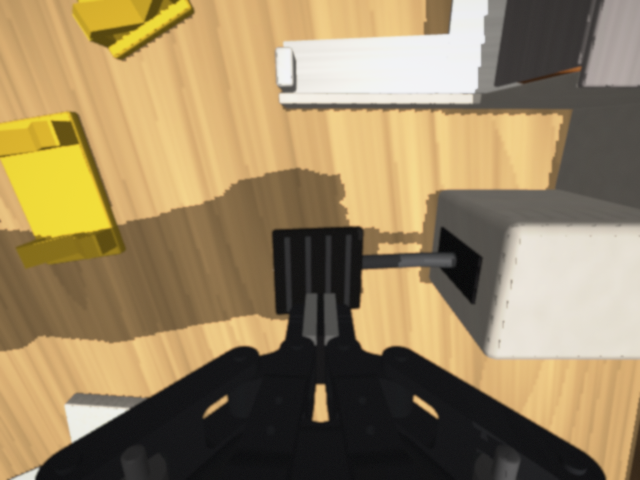

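```bash
python3 - <<'E'
from h import *
def tri(a,b):
    (o1,d1),(o2,d2)=a,b
    A=np.stack([d1,-d2],1);s=np.linalg.lstsq(A,o2-o1,rcond=None)[0]
    return o1+d1*s[0],o2+d2*s[1]
w=bot.camera_model('wrist');s=bot.camera_model('side')
print(tri(ray(w,318,269),ray(s,352.4,214.4)))
for z in(.07,.076,.087): print(z,atz(w,318,269,z),atz(s,352.4,214.4,z),proj(w,[.5463,-.036,z]))
# ledge stop near: top of stop in wrist (286,66), z=.058
print(atz(w,286,66,.058))
E
```

```text
(array([ 0.5457005 , -0.0343211 ,  0.07469457]), array([ 0.54510979, -0.03546842,  0.07521707]))
0.07 [ 0.5453531 -0.0362802  0.07     ] [ 0.5479803  -0.03932225  0.07      ] (np.float64(319.4138453857454), np.float64(268.36940667871863))
0.076 [ 0.5457971  -0.03377633  0.076     ] [ 0.54467901 -0.03489007  0.076     ] (np.float64(319.4033985122151), np.float64(272.19164393395215))
0.087 [ 0.5466111 -0.0291859  0.087    ] [ 0.53862664 -0.0267644   0.087     ] (np.float64(319.382656815261), np.float64(279.7804872951119))
[0.54678925 0.08136588 0.058     ]
```

```bash
python3 -m crank '{"travel":[[0,0,-1.5],[0,0,-3.2],[0,0,-3.6],[0,0,-3.8],[0,0,-4.0]],"rot":[[0,0,0],[0,0,0],[0,0,0],[0,0,0],[0,0,0]]}'; python3 -m crank '{"travel":[[0,0,-0.2],[0,0,-0.4],[0,0,-0.4]],"rot":[[0,0,0],[0,0,0],[0,0,0]]}';python3 -m crank '{"travel":[[0,0,-0.2],[0,0,-0.4],[0,0,-0.4]],"rot":[[0,0,0],[0,0,0],[0,0,0]]}'
```

```text
clock: 2.4
position: [0.5465, -0.0359, 0.1545]
tool_rot: [3.141, -0.0, 1.409]
force: [-0.0, -0.3, 1.0]
grip_width: -0.0
clock: 2.7
position: [0.5462, -0.036, 0.1501]
tool_rot: [3.141, -0.0, 1.409]
force: [0.6, 0.3, 1.5]
grip_width: -0.0
clock: 3.0
position: [0.5458, -0.0359, 0.1458]
tool_rot: [-3.141, -0.0, 1.409]
force: [-2.2, 0.4, 2.7]
grip_width: 0.0003
```

```bash
python3 -m crank '{"travel":[[0,0,-0.2],[0,0,-0.4],[0,0,-0.4]],"rot":[[0,0,0],[0,0,0],[0,0,0]]}';python3 -m crank '{"travel":[[0,0,-0.2],[0,0,-0.4],[0,0,-0.6],[0,0,-0.6]],"rot":[[0,0,0],[0,0,0],[0,0,0],[0,0,0]]}'
```

```text
clock: 3.3
position: [0.5458, -0.036, 0.1417]
tool_rot: [-3.141, 0.0, 1.409]
force: [-0.8, 0.7, 1.5]
grip_width: 0.0002
clock: 3.7
position: [0.5458, -0.036, 0.1357]
tool_rot: [-3.141, 0.0, 1.408]
force: [-0.8, 0.4, 1.1]
grip_width: -0.0002
```

```bash
python3 - <<'E'
from h import *
for n in ['side','wrist']: save(bot.grab_frame(n),n+'2')
for i in range(4):print(bot.observe()['force'].round(2))
im=cv2.imread('pics/side2.png')[80:320,200:500]; cv2.imwrite('pics/side2c.png',cv2.resize(im,None,fx=2.5,fy=2.5))
E
```

```text
[-0.15 -1.08  0.36]
[-0.15 -1.08  0.36]
[-0.15 -1.08  0.36]
[-0.15 -1.08  0.36]
```

View pics/side2c.png

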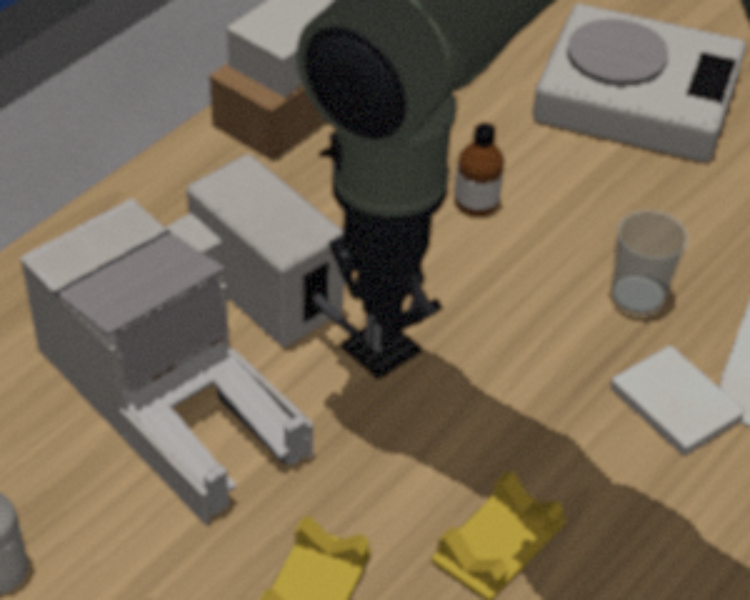

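View pics/wrist2.png

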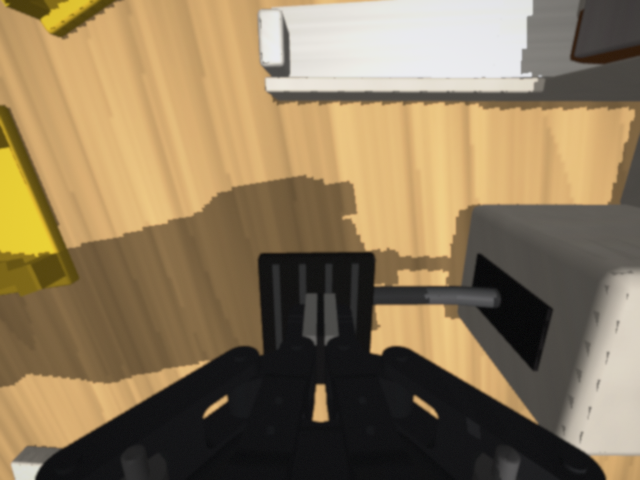

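```bash
python3 -m crank '{"travel":[[0,0,-0.25],[0,0,-0.5],[0,0,-0.75],[0,0,-1.0],[0,0,-1.2],[0,0,-1.2]],"rot":[[0,0,0],[0,0,0],[0,0,0],[0,0,0],[0,0,0],[0,0,0]]}'; python3 - <<'E'
from h import *
for n in ['side','wrist']:
    save(bot.grab_frame(n),n+'3'); o=bot.observe(); print(o['force'].round(2),o['moment'].round(2),o['joint_efforts'].round(1),o['position'])
im=cv2.imread('pics/side3.png')[80:320,200:500]; cv2.imwrite('pics/side3c.png',cv2.resize(im,None,fx=2.5,fy=2.5))
E
```

```text
clock: 4.4
position: [0.5462, -0.0361, 0.1238]
tool_rot: [3.141, 0.0, 1.408]
force: [-1.4, -0.5, 2.9]
grip_width: 0.0
[-0.12  0.41  1.6 ] [0.07 0.18 0.01] [  0.  -89.6   3.2 -22.5   0.   -0.3  -0. ] [ 0.54616033 -0.03609027  0.12386923]
[0.57 0.07 2.44] [-0.03  0.05  0.03] [  0.  -89.8   3.2 -22.5   0.   -0.2  -0. ] [ 0.54615126 -0.0360716   0.12389705]
```

View pics/side3c.png

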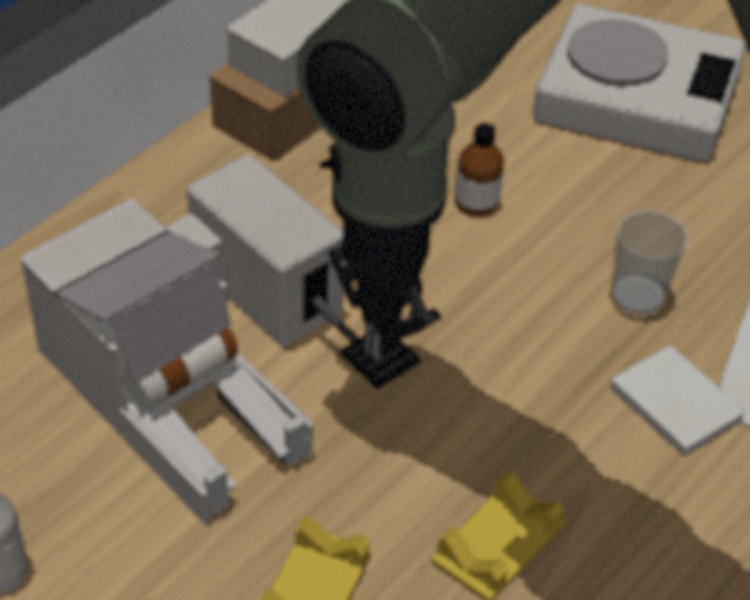

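```bash
python3 -m crank '{"travel":[[0,0,-0.2],[0,0,-0.4],[0,0,-0.6],[0,0,-0.8],[0,0,-0.9],[0,0,-0.9]],"rot":[[0,0,0],[0,0,0],[0,0,0],[0,0,0],[0,0,0],[0,0,0]]}'; python3 - <<'E'
from h import *
for n in ['side','wrist']:
    save(bot.grab_frame(n),n+'4'); o=bot.observe(); print(o['force'].round(2),o['moment'].round(2),o['joint_efforts'].round(1),o['position'])
im=cv2.imread('pics/side4.png')[80:320,200:500]; cv2.imwrite('pics/side4c.png',cv2.resize(im,None,fx=2.5,fy=2.5))
E
```

```text
clock: 5.1
position: [0.5466, -0.0361, 0.1152]
tool_rot: [3.14, -0.0, 1.408]
force: [-0.0, -0.7, 9.0]
grip_width: 0.0002
[ 1.14 -0.46  7.68] [-0.11 -0.03 -0.06] [ -0.2 -86.9   2.9 -20.1  -0.1   0.    0. ] [ 0.54660815 -0.03613915  0.11521595]
[-0.25 -0.59  8.94] [-0.1  -0.04 -0.06] [ -0.2 -87.    2.9 -20.1  -0.1   0.    0. ] [ 0.54659486 -0.03613609  0.11526385]
```

View pics/side4c.png

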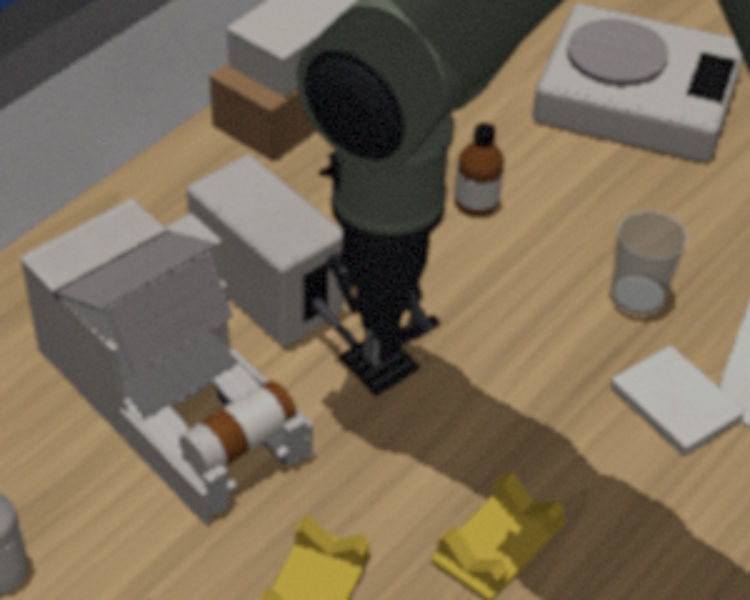

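```bash
python3 -m crank '{"travel":[[0,0,-0.1],[0,0,-0.15],[0,0,-0.15]],"rot":[[0,0,0],[0,0,0],[0,0,0]]}'; python3 -m crank '{"travel":[[0,0,-0.1],[0,0,-0.15],[0,0,-0.15]],"rot":[[0,0,0],[0,0,0],[0,0,0]]}'
```

```text
clock: 5.5
position: [0.5467, -0.0361, 0.1138]
tool_rot: [3.14, -0.0, 1.408]
force: [0.6, -0.9, 7.7]
grip_width: 0.0
clock: 5.8
position: [0.5469, -0.0362, 0.1128]
tool_rot: [3.139, -0.0, 1.408]
force: [-2.7, 0.6, 20.0]
grip_width: -0.0002
```

```bash
python3 -m crank '{"travel":[[0,0,0.04],[0,0,0.04]],"rot":[[0,0,0],[0,0,0]]}'; python3 - <<'E'
from h import *
for n in ['side','scene']:
    save(bot.grab_frame(n),n+'5'); o=bot.observe(); print(o['force'].round(2),o['joint_efforts'].round(1),o['position'])
im=cv2.imread('pics/side5.png')[140:320,200:360]; cv2.imwrite('pics/side5c.png',cv2.resize(im,None,fx=3.3,fy=3.3,interpolation=cv2.INTER_CUBIC))
im=cv2.imread('pics/scene5.png')[190:390,220:440]; cv2.imwrite('pics/scene5c.png',cv2.resize(im,None,fx=3,fy=3,interpolation=cv2.INTER_CUBIC))
E
```

```text
clock: 6.0
position: [0.5469, -0.0362, 0.113]
tool_rot: [3.139, -0.0, 1.408]
force: [-0.7, -1.1, 13.9]
grip_width: -0.0001
[-0.31 -1.22 14.1 ] [ -0.3 -84.4   2.7 -19.2  -0.1  -0.1   0. ] [ 0.54684321 -0.03618266  0.11302613]
[-0.32 -0.49 13.56] [ -0.3 -84.3   2.7 -19.2  -0.1  -0.1   0. ] [ 0.54682608 -0.03619617  0.11299952]
```

View pics/side5c.png

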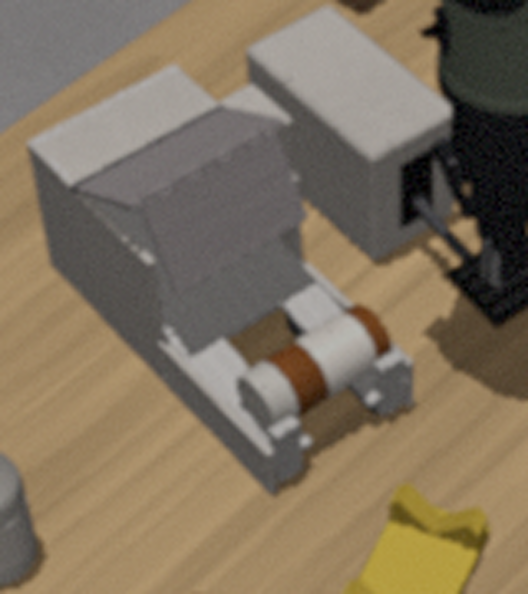

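View pics/scene5c.png

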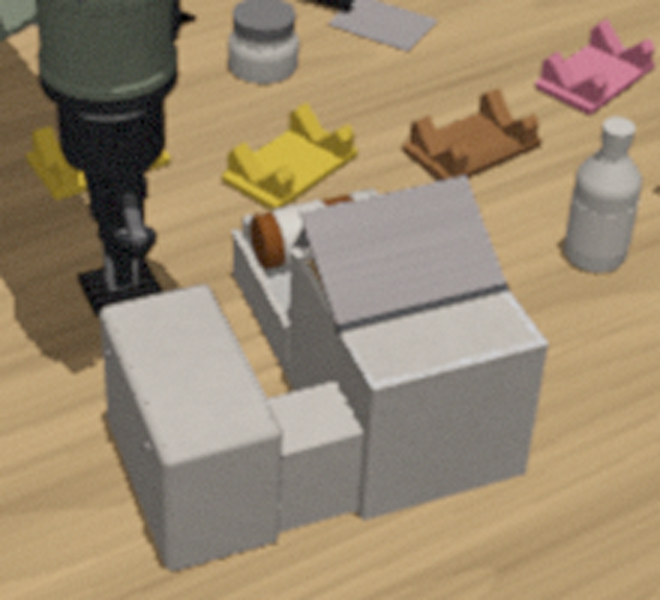

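```bash
python3 - <<'E'
from h import *
q=[.7241,.0411,-.1624]
def W(X):
    a=q[2];return np.array([q[0]+np.cos(a)*X[0]-np.sin(a)*X[1],q[1]+np.sin(a)*X[0]+np.cos(a)*X[1],X[2]])
s=bot.camera_model('side');c=bot.camera_model('scene')
print('obs side L(243.9,202.7) R(287.9,177.9); scene R(321.7,260.7) L(376,250)')
for a in (0,.4,.45,.5,.55):
    for y in(.117,-.007):
        X=W((.02-.084*np.cos(a),y,.126+.084*np.sin(a)));print(a,y,np.round(proj(s,X),1),np.round(proj(c,X),1))
E
```

```text
obs side L(243.9,202.7) R(287.9,177.9); scene R(321.7,260.7) L(376,250)
0 0.117 [244.5 220.1] [370.  260.4]
0 -0.007 [290.5 193.8] [316.3 272.8]
0.4 0.117 [241.3 207.9] [372.7 250.2]
0.4 -0.007 [288.1 181.6] [317.9 262.5]
0.45 0.117 [240.6 206.2] [373.3 249.2]
0.45 -0.007 [287.5 179.9] [318.2 261.6]
0.5 0.117 [239.9 204.4] [373.8 248.4]
0.5 -0.007 [286.9 178.2] [318.6 260.7]
0.55 0.117 [239.2 202.7] [374.4 247.6]
0.55 -0.007 [286.3 176.4] [319. 260.]
```

```bash
Z='"rot":[[0,0,0],[0,0,0],[0,0,0],[0,0,0],[0,0,0],[0,0,0],[0,0,0],[0,0,0]]'; python3 -m crank '{"travel":[[0,0,0.1],[0,0,0.25],[0,0,0.4],[0,0,0.6],[0,0,0.8],[0,0,1.0],[0,0,1.2],[0,0,1.4]],"rot":[[0,0,0],[0,0,0],[0,0,0],[0,0,0],[0,0,0],[0,0,0],[0,0,0],[0,0,0]]}'; python3 -m crank '{"travel":[[0,0,0.2],[0,0,0.4],[0,0,0.6],[0,0,0.8],[0,0,1.0],[0,0,1.2],[0,0,1.4],[0,0,1.6]],"rot":[[0,0,0],[0,0,0],[0,0,0],[0,0,0],[0,0,0],[0,0,0],[0,0,0],[0,0,0]]}'; python3 -m crank '{"travel":[[0,0,0.15],[0,0,0.3],[0,0,0.45],[0,0,0.6],[0,0,0.75],[0,0,0.9],[0,0,1.05],[0,0,1.2]],"rot":[[0,0,0],[0,0,0],[0,0,0],[0,0,0],[0,0,0],[0,0,0],[0,0,0],[0,0,0]]}'
python3 - <<'E'
from h import *
for n in ['side','wrist']:
    save(bot.grab_frame(n),n+'6'); o=bot.observe(); print(o['force'].round(2),o['position'])
im=cv2.imread('pics/side6.png')[120:320,200:380]; cv2.imwrite('pics/side6c.png',cv2.resize(im,None,fx=3,fy=3,interpolation=cv2.INTER_CUBIC))
E
```

```text
clock: 6.9
position: [0.5462, -0.0361, 0.1266]
tool_rot: [3.141, -0.0, 1.408]
force: [-2.1, -1.1, 7.1]
grip_width: -0.0001
clock: 7.7
position: [0.5466, -0.0361, 0.1427]
tool_rot: [3.14, -0.0, 1.408]
force: [4.1, -0.3, 4.6]
grip_width: -0.0001
clock: 8.5
position: [0.5455, -0.036, 0.1541]
tool_rot: [-3.14, 0.0, 1.408]
force: [0.9, -0.4, -0.6]
grip_width: -0.0001
[ 0.05  0.14 -0.01] [ 0.54567772 -0.03602792  0.1543549 ]
[-0.22 -0.56  0.35] [ 0.54576186 -0.0360031   0.15429365]
```

View pics/side6c.png

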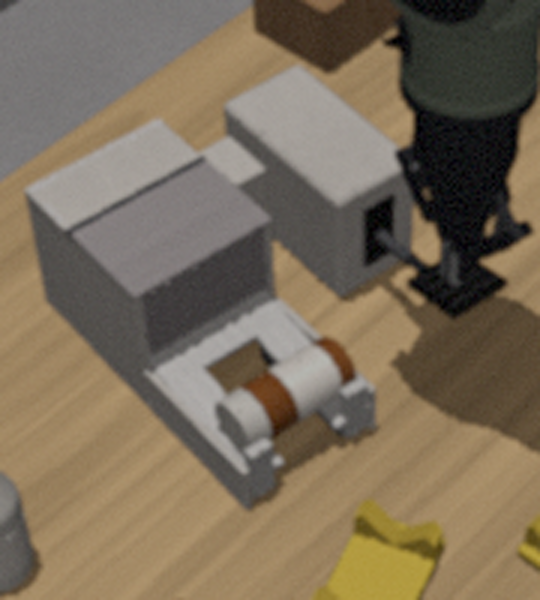

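View pics/wrist6.png

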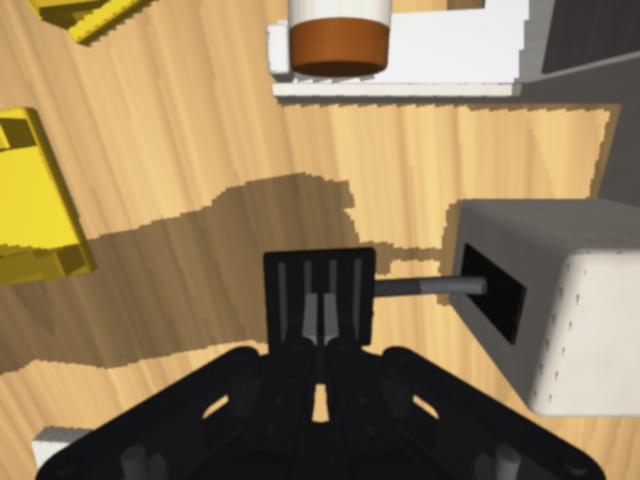

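```bash
python3 -m crank '{"travel":[[0,0,0.3],[0,0,1.5],[0,0,4],[0,0,8],[1,3,12],[2,7,14.6],[3.9,11,14.6],[3.9,12.6,14.6]],"rot":[[0,0,0],[0,0,0],[0,0,0],[0,0,0],[0,0,0],[0,0,0],[0,0,0],[0,0,0]]}' ; python3 -m crank '{"travel":[[0,0,0],[0,0,0]],"rot":[[0,0,0],[0,0,0]]}' 1;  python3 - <<'E'
from h import *
for n in ['wrist','side','scene']:
    save(bot.grab_frame(n),n+'7')
    r=bot.silhouettes(n,'jar_center');print(n,[(round(d['conf'],2),np.round(d['box'],0).tolist()) for d in r][:3])
E
```

```text
clock: 9.4
position: [0.5861, 0.0943, 0.302]
tool_rot: [3.139, -0.003, 1.412]
force: [-1.3, -0.7, -0.8]
grip_width: -0.0004
clock: 9.6
position: [0.5847, 0.0894, 0.3006]
tool_rot: [-3.141, 0.001, 1.408]
force: [0.1, -0.3, 0.7]
grip_width: 0.0285
wrist [(0.94, [311.0, 191.0, 49.0, 111.0])]
side [(0.73, [294.0, 252.0, 47.0, 36.0])]
scene [(0.82, [325.0, 268.0, 46.0, 24.0])]
```

View pics/wrist7.png

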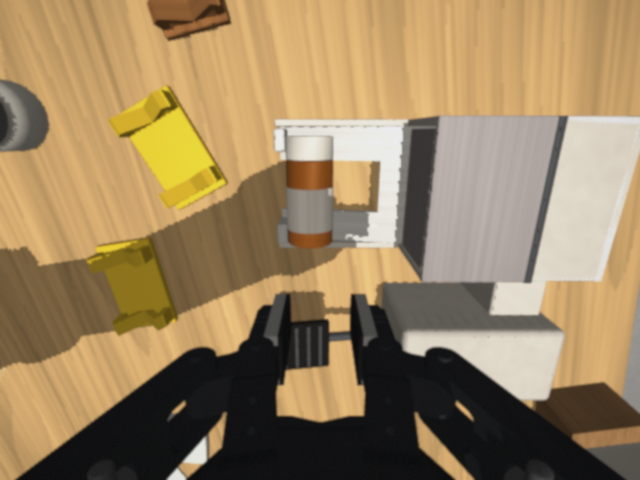

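```bash
python3 - <<'E'
from h import *
c=bot.camera_model('wrist');s=bot.observe();print(s['position'],s['tool_rot'])
print('axis',atz(c,310,136,.056),atz(c,310,247,.056))
print('capend top/mid',atz(c,310,136,.078),atz(c,310,136,.056),'near',atz(c,310,247,.078),atz(c,310,247,.056))
m=bot.silhouettes('wrist','jar_center')
# use last saved picture? newest wrist picture
p=m[0]['pixels'];ys=np.where(p.any(1))[0]
for y in ys[::12]:
    xs=np.where(p[y])[0];print(y,xs.min(),xs.max())
q=[.7241,.0411,-.1624];a=q[2]
d=np.array([-.15,.055]);print('ledge pred',q[0]+np.cos(a)*d[0]-np.sin(a)*d[1],q[1]+np.sin(a)*d[0]+np.cos(a)*d[1])
cr=lambda im,x0,y0,x1,y1,f:None
im=cv2.imread('pics/side7.png')[290:400,200:310];cv2.imwrite('pics/side7c.png',cv2.resize(im,None,fx=5,fy=5,interpolation=cv2.INTER_CUBIC))
im=cv2.imread('pics/scene7.png')[205:265,335:425];cv2.imwrite('pics/scene7c.png',cv2.resize(im,None,fx=8,fy=8,interpolation=cv2.INTER_CUBIC))
E
```

```text
[0.58496561 0.08913447 0.30037674] [-3.14157028e+00  2.12115073e-04  1.40734986e+00]
axis [0.58810189 0.16667782 0.056     ] [0.56999739 0.06315682 0.056     ]
capend top/mid [0.58879353 0.16688878 0.078     ] [0.58810189 0.16667782 0.056     ] near [0.57195713 0.07061873 0.078     ] [0.56999739 0.06315682 0.056     ]
136 287 332
148 286 333
160 286 333
172 286 333
184 287 332
196 287 333
208 287 333
220 288 333
232 288 332
244 291 330
ledge pred 0.5849664784790544 0.11962937787338282
```

View pics/side7c.png

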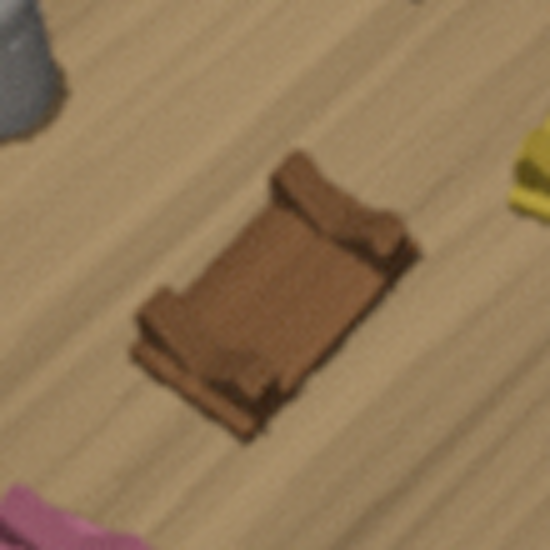

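View pics/scene7c.png

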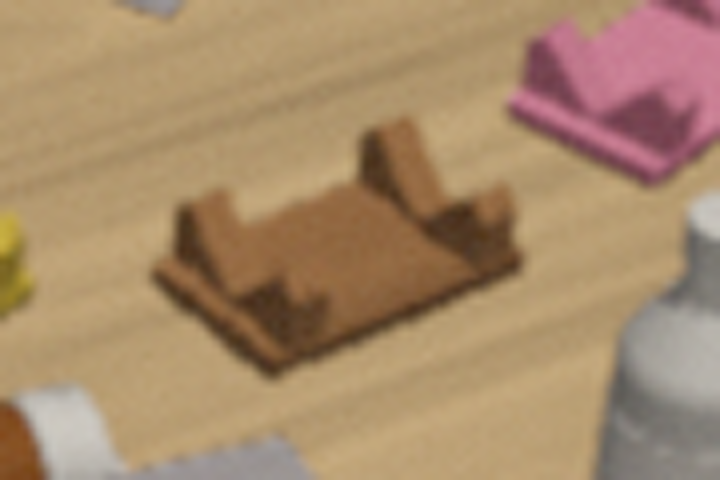

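```bash
python3 -m crank '{"travel":[[-0.3,1.5,-3],[-0.5,2.9,-6],[-0.5,2.9,-10],[-0.5,2.9,-13],[-0.5,2.9,-13],[-0.5,2.9,-13]],"rot":[[0,0,0],[0,0,0],[0,0,0],[0,0,0],[0,0,0],[0,0,0]]}' 0.6 40;  python3 - <<'E'
from h import *
for n in ['wrist','side']: save(bot.grab_frame(n),n+'8')
im=cv2.imread('pics/side8.png')[120:320,200:380]; cv2.imwrite('pics/side8c.png',cv2.resize(im,None,fx=3,fy=3,interpolation=cv2.INTER_CUBIC))
E
```

```text
clock: 10.55
position: [0.5802, 0.1188, 0.1709]
tool_rot: [-3.141, 0.0, 1.408]
force: [1.2, 0.3, 0.7]
grip_width: 0.0685
```

View pics/wrist8.png

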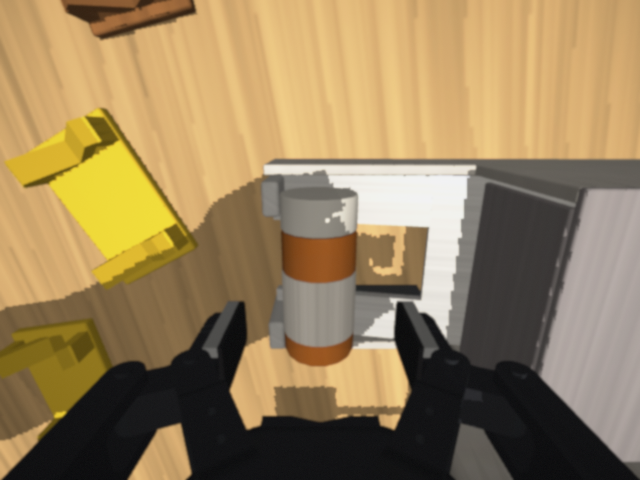

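View pics/side8c.png

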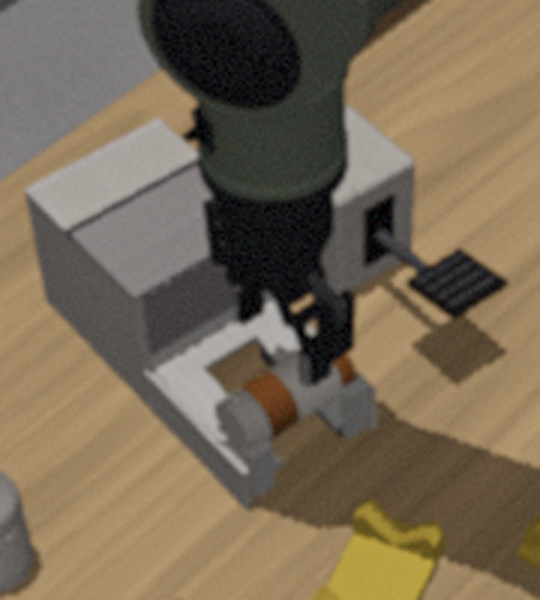

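```bash
python3 - <<'E'
from h import *
c=bot.camera_model('wrist')
print(atz(c,319,190,.078),atz(c,319,190,.056),atz(c,318,358,.078),atz(c,318,362,.056),atz(c,319,275,.056))
# cutout edges at table-ish/ledge z .03-.04
for z in (.03,.045): print(z,atz(c,390,226,z),atz(c,385,286,z),atz(c,424,255,z))
E
```

```text
[0.58887369 0.17243653 0.078     ] [0.58823646 0.16881025 0.056     ] [0.57228712 0.0756819  0.078     ] [0.56890396 0.055944   0.056     ] [0.57983636 0.11799804 0.056     ]
0.03 [0.62962583 0.1336021  0.03      ] [0.62198678 0.09086355 0.03      ] [0.65034803 0.10958907 0.03      ]
0.045 [0.62707732 0.13826335 0.045     ] [0.61997899 0.09854997 0.045     ] [0.64633274 0.11595005 0.045     ]
```

```bash
python3 -m crank '{"travel":[[0,0.3,-1.5],[0,0.3,-3],[0,0.3,-4.5],[0,0.3,-5.5],[0,0.3,-6.2],[0,0.3,-6.5],[0,0.3,-6.5]],"rot":[[0,0,0],[0,0,0],[0,0,0],[0,0,0],[0,0,0],[0,0,0],[0,0,0]]}';  python3 - <<'E'
from h import *
for n in ['wrist','side']: save(bot.grab_frame(n),n+'9')
im=cv2.imread('pics/side9.png')[120:320,200:380]; cv2.imwrite('pics/side9c.png',cv2.resize(im,None,fx=3,fy=3,interpolation=cv2.INTER_CUBIC))
E
```

```text
clock: 11.35
position: [0.5799, 0.1219, 0.105]
tool_rot: [-3.141, 0.0, 1.408]
force: [0.8, -0.0, -0.5]
grip_width: 0.0685
```

View pics/wrist9.png

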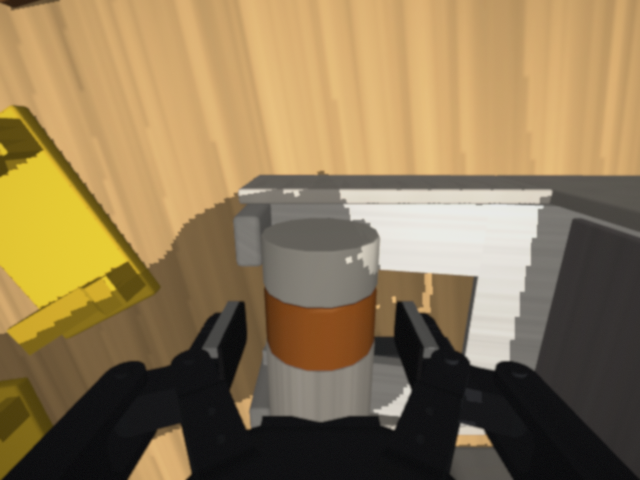

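Jar (axis column ~320) sits centred between the fingers (inner edges at 245 and 397), with the rear finger in the cut-out. Close.

```bash
python3 -m crank '{"travel":[[0,0,0],[0,0,0],[0,0,0],[0,0,0],[0,0,0],[0,0,0]],"rot":[[0,0,0],[0,0,0],[0,0,0],[0,0,0],[0,0,0],[0,0,0]]}' -1 40; python3 -m crank '{"travel":[[0,0,0.5],[0,0,2],[0,0,5],[0,0,9],[0,0,13],[0,0,16],[0,0,16]],"rot":[[0,0,0],[0,0,0],[0,0,0],[0,0,0],[0,0,0],[0,0,0],[0,0,0]]}';  python3 - <<'E'
from h import *
for n in ['wrist','side']: save(bot.grab_frame(n),n+'10')
im=cv2.imread('pics/side10.png')[80:320,200:440]; cv2.imwrite('pics/side10c.png',cv2.resize(im,None,fx=2.5,fy=2.5,interpolation=cv2.INTER_CUBIC))
E
```

```text
clock: 12.05
position: [0.5804, 0.1219, 0.106]
tool_rot: [3.14, -0.0, 1.408]
force: [-0.7, -1.0, 6.1]
grip_width: 0.043
clock: 12.75
position: [0.5813, 0.1222, 0.2707]
tool_rot: [3.135, -0.003, 1.408]
force: [1.1, 0.4, -1.4]
grip_width: 0.0432
```

View pics/side10c.png

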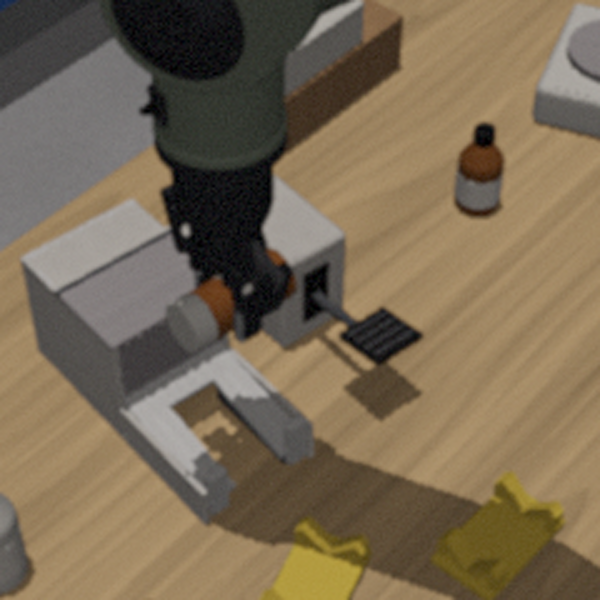

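View pics/wrist10.png

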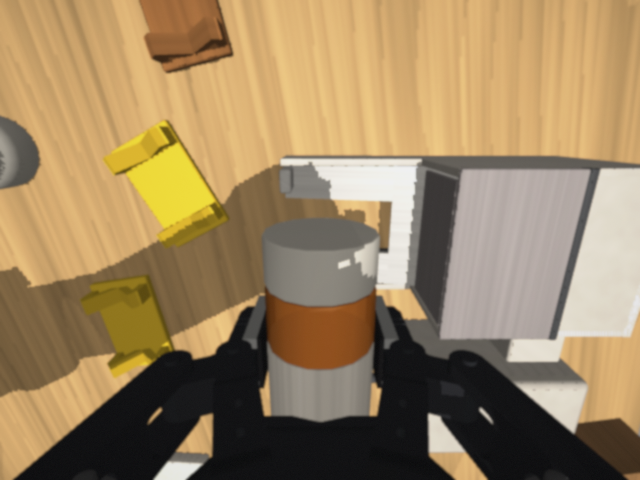

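```bash
python3 -m crank '{"travel":[[-1,2,1.5],[-3,5.5,3],[-5,9,3],[-7,12,3],[-8,14.5,3],[-8,14.5,3],[-8,14.5,3]],"rot":[[0,0,0],[0,0,0],[0,0,0],[0,0,0],[0,0,0],[0,0,0],[0,0,0]]}';  python3 - <<'E'
from h import *
o=bot.observe();print(o['position'],o['tool_rot'])
im=bot.grab_frame('wrist'); save(im,'wrist11')
for d in bot.silhouettes('wrist','cradle_seat'): print(d['conf'],d['box'],im[d['pixels']].mean(0))
cv2.imwrite('pics/wrist11c.png',cv2.resize(cv2.imread('pics/wrist11.png')[0:240,180:480],None,fx=2.5,fy=2.5,interpolation=cv2.INTER_CUBIC))
E
```

```text
clock: 13.55
position: [0.4996, 0.2669, 0.2945]
tool_rot: [-3.14, 0.001, 1.409]
force: [-0.0, 0.3, -1.2]
grip_width: 0.0431
[0.49955828 0.26694256 0.29452775] [-3.14047695e+00  1.23585286e-03  1.40947595e+00]
0.95 [302.8, 146.3, 83.1, 117.0] [151.27328309 101.70354045  59.06213565]
0.91 [252.5, 19.8, 79.7, 39.5] [188.74228251 108.62488307 125.01777362]
0.61 [268.2, 403.4, 10.5, 26.8] [187.95061728 159.37037037  50.5308642 ]
0.6 [251.0, 274.5, 29.7, 48.8] [139.66583541 114.80798005  32.73566085]
```

View pics/wrist11c.png

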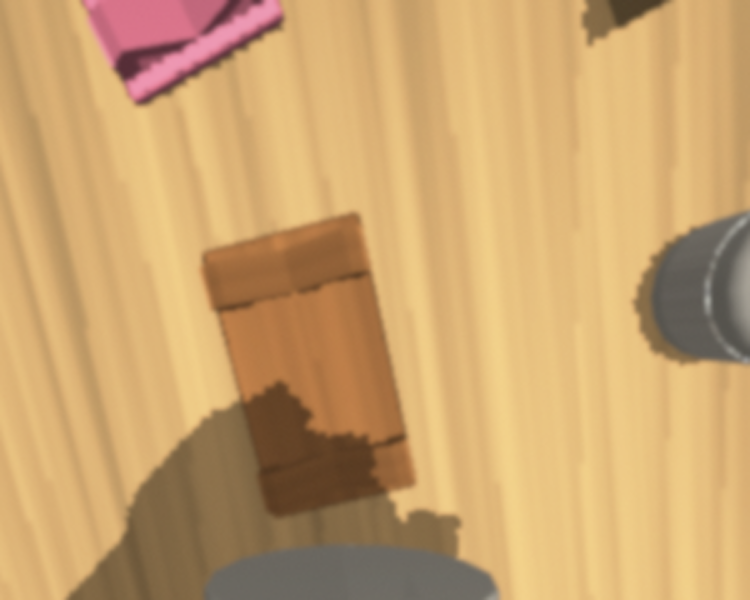

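View pics/wrist11.png

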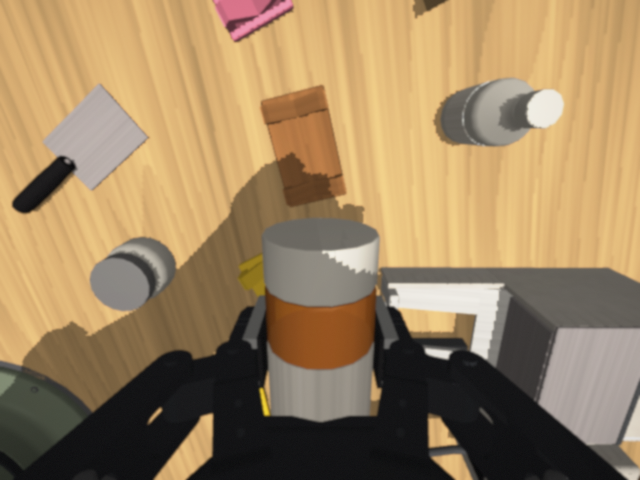

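```bash
cat > fit.py <<'E'
from h import *
from scipy.optimize import least_squares
c=bot.camera_model('wrist')
px=np.array([(203,253),(358,213),(415,485),(275,517)])/2.5+[180,0]
for z in (0,.01): print(z,[atz(c,u,v,z).round(4) for u,v in px])
sp=least_squares(lambda q: np.concatenate([np.array(proj(c,[q[0]+np.cos(q[2])*x-np.sin(q[2])*y,q[1]+np.sin(q[2])*x+np.cos(q[2])*y,.01]))-p for (x,y),p in zip([(-.032,.055),(.032,.055),(.032,-.055),(-.032,-.055)],px)]),[.497,.338,-.1])
print(sp.x,sp.fun.round(1))
q=sp.x
# pad inner edges
for u,v in [(220,306),(368,272),(262,470),(405,437)]:
    for z in (.01,.036):
        X=atz(c,u/2.5+180,v/2.5,z);d=X[:2]-q[:2];print(z,(np.cos(q[2])*d[0]+np.sin(q[2])*d[1]).round(4),(-np.sin(q[2])*d[0]+np.cos(q[2])*d[1]).round(4))
for cam in('side','scene'):
    cc=bot.camera_model(cam)
    print(cam,[np.round(proj(cc,[q[0]+np.cos(q[2])*x-np.sin(q[2])*y,q[1]+np.sin(q[2])*x+np.cos(q[2])*y,.01]),1) for x,y in [(-.032,.055),(.032,.055),(.032,-.055),(-.032,-.055)]])
# jar in hand
p=bot.observe()['position'];print(p)
for v,z in ((220,p[2]-.028),(248,p[2]-.05)): print('cap',v,atz(c,320,v,z)-p)
E
python3 fit.py
```

```text
0 [array([0.459 , 0.3835, 0.    ]), array([0.5228, 0.3878, 0.    ]), array([0.5301, 0.2767, 0.    ]), array([0.4669, 0.2726, 0.    ])]
0.01 [array([0.4605, 0.3825, 0.01  ]), array([0.5226, 0.3867, 0.01  ]), array([0.5296, 0.2786, 0.01  ]), array([0.4682, 0.2747, 0.01  ])]
[0.49517412 0.33039652 0.06760155] [-1.1 -0.5  0.7 -1.   1.2  0.7 -0.9  1.3]
0.01 -0.0301 0.034
0.036 -0.0264 0.0326
0.01 0.0302 0.0328
0.036 0.0294 0.0315
0.01 -0.0309 -0.0329
0.036 -0.0272 -0.0294
0.01 0.031 -0.0333
0.036 0.0301 -0.0298
side [array([249.4, 376.9]), array([225.3, 359.2]), array([261.5, 321.9]), array([285.1, 338.1])]
scene [array([384.5, 224.8]), array([400.1, 236.5]), array([367.8, 250.1]), array([352.7, 237.6])]
[0.50028213 0.26587164 0.29478065]
cap 220 [ 0.00874189  0.05538531 -0.028     ]
cap 248 [ 0.00598618  0.03890259 -0.05      ]
```

```bash
python3 - <<'E'
from h import *
cv2.imwrite('pics/wrist11d.png',cv2.resize(cv2.imread('pics/wrist11.png')[200:430,200:440],None,fx=2.5,fy=2.5,interpolation=cv2.INTER_CUBIC))
c=bot.camera_model('wrist');p=bot.observe()['position']
for v in (215,220,225,244,248,252): print(v,[(atz(c,320,v,p[2]-h)-p)[:2].round(4) for h in (.028,.05,.072)])
E
```

```text
215 [array([0.009 , 0.0569]), array([0.0081, 0.0516]), array([0.0072, 0.0462])]
220 [array([0.0087, 0.0554]), array([0.0078, 0.0497]), array([0.0068, 0.044 ])]
225 [array([0.0085, 0.0538]), array([0.0075, 0.0478]), array([0.0064, 0.0418])]
244 [array([0.0075, 0.0479]), array([0.0062, 0.0405]), array([0.005 , 0.0331])]
248 [array([0.0073, 0.0466]), array([0.006 , 0.0389]), array([0.0047, 0.0312])]
252 [array([0.0071, 0.0453]), array([0.0057, 0.0373]), array([0.0044, 0.0293])]
```

View pics/wrist11d.png

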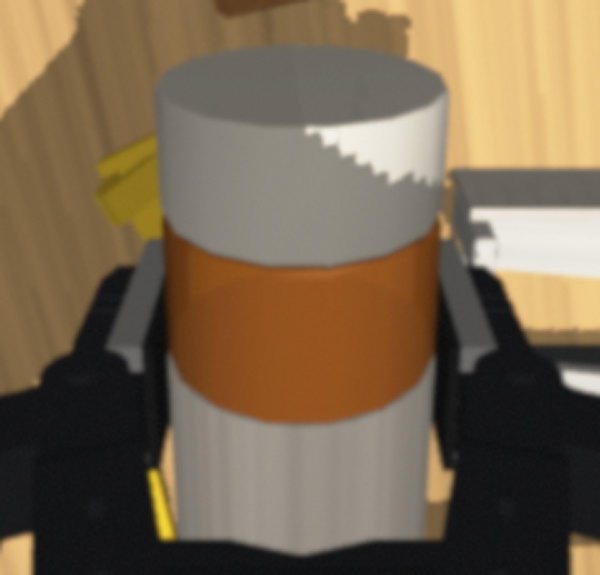

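```bash
python3 -m crank '{"travel":[[-0.2,2.5,-2],[-0.5,5,-5],[-0.5,6.9,-8],[-0.5,6.9,-11],[-0.5,6.9,-13],[-0.5,6.9,-13.5],[-0.5,6.9,-13.5]],"rot":[[0,0,4],[0,0,8],[0,0,12],[0,0,13.1],[0,0,13.1],[0,0,13.1],[0,0,13.1]]}';  python3 - <<'E'
from h import *
o=bot.observe();print(o['position'],o['tool_rot'],o['force'])
for n in ['wrist','side','scene']: save(bot.grab_frame(n),n+'12')
im=cv2.imread('pics/side12.png')[250:420,160:350];a=cv2.resize(im,(600,537),interpolation=cv2.INTER_CUBIC);cv2.imwrite('pics/side12c.png',a)
im=cv2.imread('pics/scene12.png')[170:280,310:450];cv2.imwrite('pics/scene12c.png',cv2.resize(im,None,fx=5,fy=5,interpolation=cv2.INTER_CUBIC))
E
```

```text
clock: 14.35
position: [0.4953, 0.3351, 0.1599]
tool_rot: [-3.141, 0.001, 1.636]
force: [-0.3, 0.0, -0.5]
grip_width: 0.0428
[0.49533966 0.33506575 0.15993307] [-3.14072526e+00  8.90694932e-04  1.63572798e+00] [-0.27992322  0.00736606 -0.47756463]
```

View pics/side12c.png

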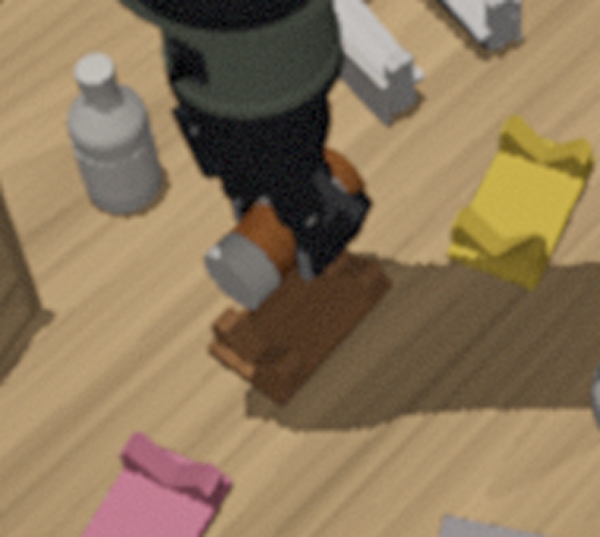

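View pics/scene12c.png

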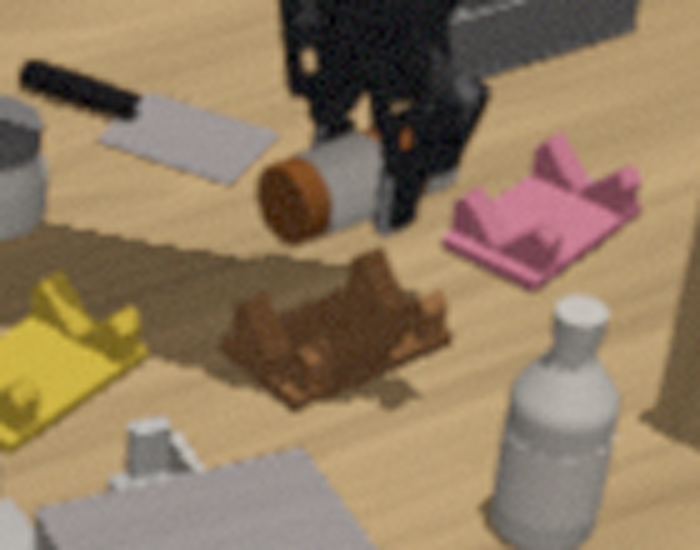

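```bash
python3 -m crank '{"travel":[[0,0,-1.5],[0,0,-3],[0,0,-4.5],[0,0,-5.5],[0,0,-6],[0,0,-6.2],[0,0,-6.2]],"rot":[[0,0,0],[0,0,0],[0,0,0],[0,0,0],[0,0,0],[0,0,0],[0,0,0]]}';  python3 - <<'E'
from h import *
for n in ['side','scene','wrist']: save(bot.grab_frame(n),n+'13')
im=cv2.imread('pics/side13.png')[270:420,180:350];cv2.imwrite('pics/side13c.png',cv2.resize(im,None,fx=4,fy=4,interpolation=cv2.INTER_CUBIC))
im=cv2.imread('pics/scene13.png')[190:270,330:430];cv2.imwrite('pics/scene13c.png',cv2.resize(im,None,fx=7,fy=7,interpolation=cv2.INTER_CUBIC))
E
```

```text
clock: 15.2
position: [0.495, 0.336, 0.0982]
tool_rot: [-3.142, 0.0, 1.637]
force: [0.0, -0.1, 0.2]
grip_width: 0.0429
```

View pics/side13c.png

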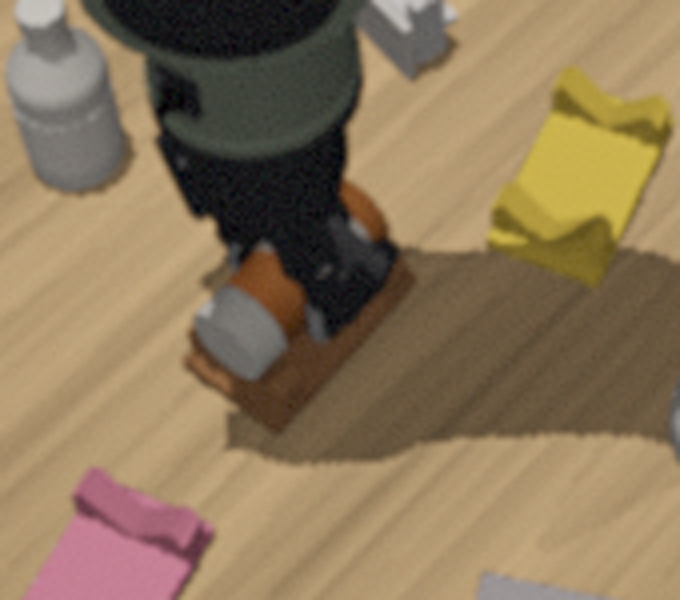

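View pics/scene13c.png

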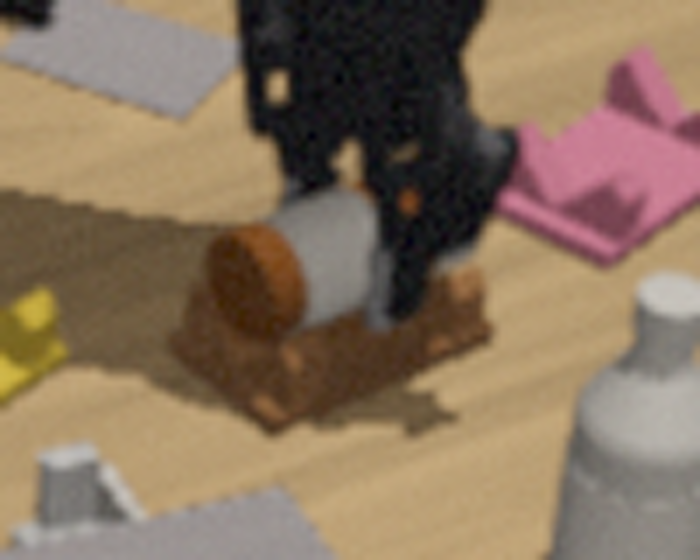

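View pics/wrist13.png

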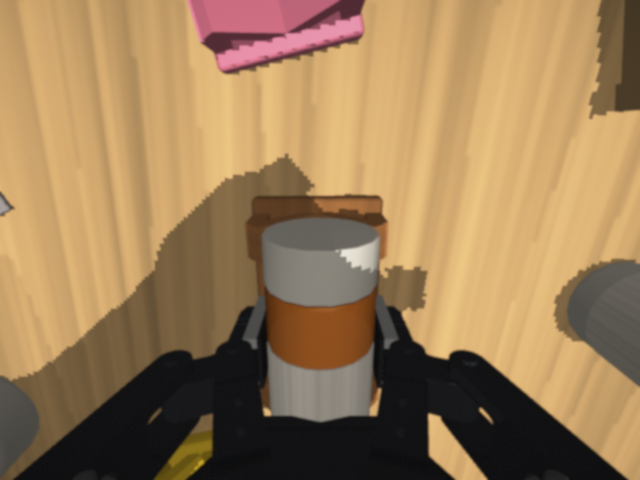

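```bash
python3 - <<'E'
from h import *
c=bot.camera_model('wrist');p=bot.observe()['position']
print(atz(c,317,197,.01)-p,atz(c,320,218,p[2]-.072)-p,atz(c,320,251,p[2]-.028)-p)
E
python3 -m crank '{"travel":[[-0.1,0,-0.2],[-0.1,0,-0.4],[-0.1,0,-0.5],[-0.1,0,-0.5]],"rot":[[0,0,0],[0,0,0],[0,0,0],[0,0,0]]}'
```

```text
[-0.00527931  0.05143005 -0.08876659] [-0.00344256  0.04547844 -0.072     ] [-0.00346582  0.04610638 -0.028     ]
clock: 15.75
position: [0.4941, 0.3361, 0.0939]
tool_rot: [3.141, -0.0, 1.637]
force: [-2.9, -1.9, 10.7]
grip_width: 0.043
```

```bash
python3 -m crank '{"travel":[[-0.1,0,0],[-0.1,0,0]],"rot":[[0,0,0],[0,0,0]]}'; python3 -m crank '{"travel":[[0,0,0],[0,0,0],[0,0,0],[0,0,0]],"rot":[[0,0,0],[0,0,0],[0,0,0],[0,0,0]]}' 0.5;  python3 - <<'E'
from h import *
for n in ['side','scene','wrist']: save(bot.grab_frame(n),n+'14')
im=cv2.imread('pics/scene14.png')[190:270,330:430];cv2.imwrite('pics/scene14c.png',cv2.resize(im,None,fx=7,fy=7,interpolation=cv2.INTER_CUBIC))
E
```

```text
clock: 15.95
position: [0.4939, 0.3361, 0.0939]
tool_rot: [3.14, -0.001, 1.637]
force: [3.4, -1.1, 6.6]
grip_width: 0.0428
clock: 16.35
position: [0.4928, 0.336, 0.0931]
tool_rot: [-3.141, 0.0, 1.637]
force: [-0.1, 0.1, 0.9]
grip_width: 0.0638
```

View pics/scene14c.png

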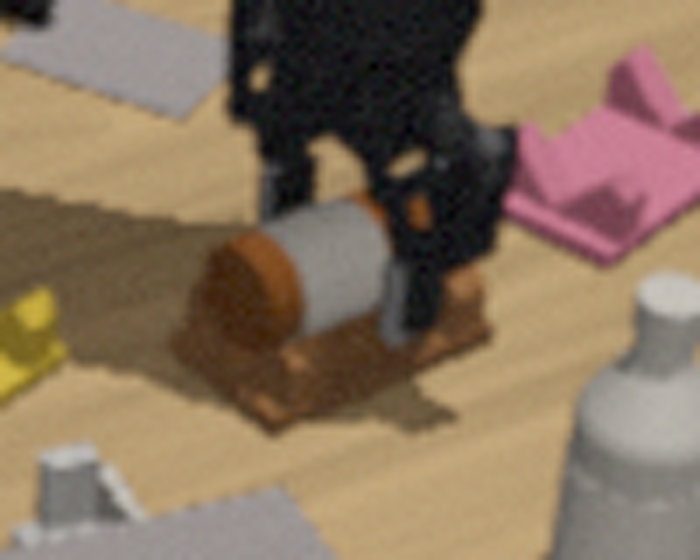

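View pics/wrist14.png

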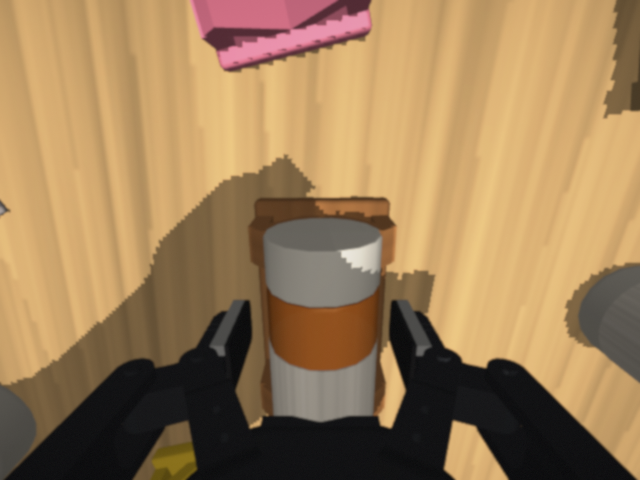

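Seated in the notches with the fingers clear on both sides. I'll retreat straight up and check.

```bash
python3 -m crank '{"travel":[[0,0,0.5],[0,0,2],[0,0,5],[0,0,9],[0,-2,13],[0,-5,16],[0,-7,18],[0,-7,18]],"rot":[[0,0,0],[0,0,0],[0,0,0],[0,0,0],[0,0,0],[0,0,0],[0,0,0],[0,0,0]]}';  python3 - <<'E'
from h import *
for n in ['side','scene','wrist']: save(bot.grab_frame(n),n+'15')
m=bot.silhouettes('wrist','jar_center');print([(d['conf'],d['box']) for d in m][:2])
im=cv2.imread('pics/scene15.png')[190:310,280:430];a=cv2.resize(im,(600,480),interpolation=cv2.INTER_CUBIC);cv2.imwrite('pics/scene15c.png',a)
cv2.imwrite('pics/side15c.png',cv2.resize(cv2.imread('pics/side15.png')[140:420,160:420],None,fx=2.1,fy=2.1,interpolation=cv2.INTER_CUBIC))
E
```

```text
clock: 17.3
position: [0.4942, 0.2636, 0.2774]
tool_rot: [3.137, -0.001, 1.634]
force: [0.4, 0.9, 0.6]
grip_width: 0.0641
[(0.89, [328.2, 147.3, 53.6, 129.5])]
```

View pics/wrist15.png

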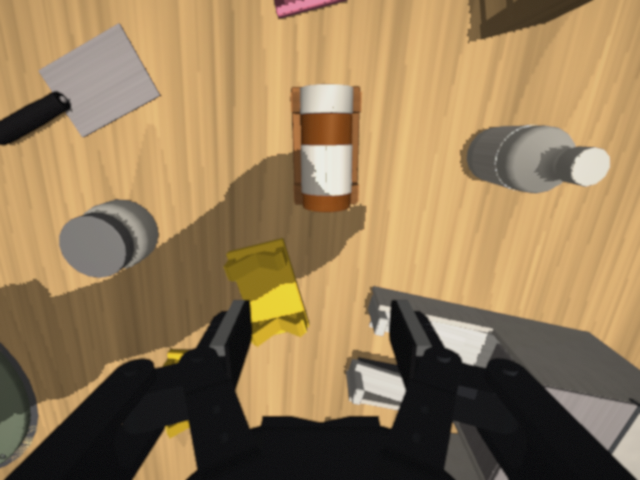

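View pics/side15c.png

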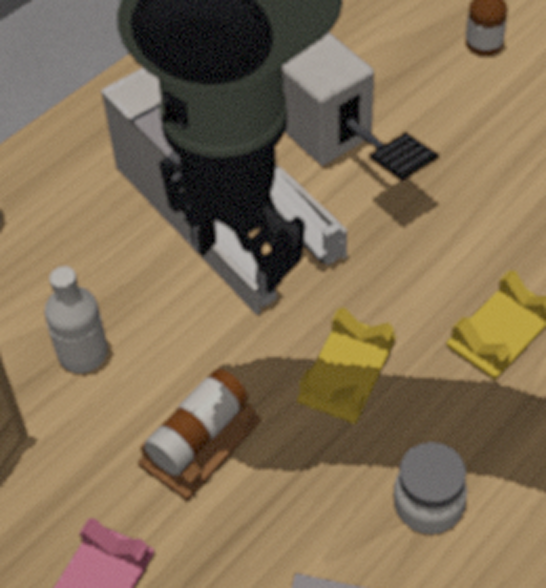

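View pics/scene15c.png

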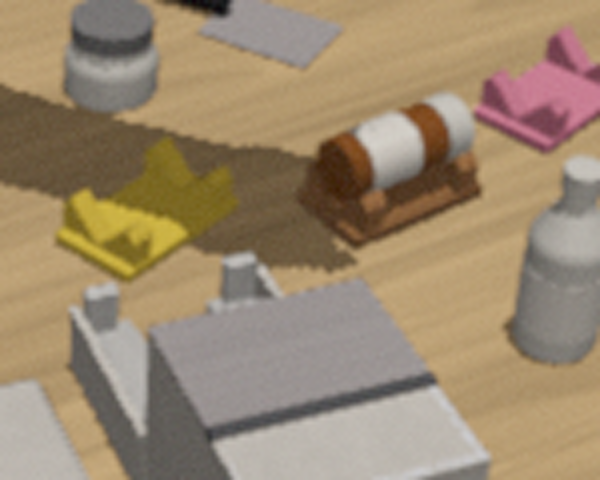

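Jar seated level in both notches (wrist: jar columns 302–354, cradle 291–361, well centred); lid shut; everything else is undisturbed. Handing in.

```bash
python3 -m crank '{"travel":[[0,0,0],[0,0,0],[0,0,0]],"rot":[[0,0,0],[0,0,0],[0,0,0]]}'; python3 - <<'E'
from h import *
c=bot.camera_model('wrist');bot.grab_frame('wrist')
m=bot.silhouettes('wrist','jar_center')[0];print(m['box'],atz(c,m['box'][0],m['box'][1],.055),'seat est .4952 .3304')
bot.job_done()
E
```

```text
clock: 17.8
position: [0.4928, 0.2663, 0.2728]
tool_rot: [-3.141, 0.0, 1.638]
force: [0.4, 0.1, 0.3]
grip_width: 0.0637
[326.2, 147.9, 54.7, 131.7] [0.492575   0.33452986 0.055     ] seat est .4952 .3304
the job is handed in; nothing more can be done
```

The jar is lying in the wooden cradle, the lid is shut, and I handed the job in at about 18 s of the 61 s allowed. No verdict was reported.

**What I did:**
1. I felt for the pedal pad at about 75 mm, roughly 12 mm below nominal, and pressed it to its stop. I backed off slightly and held it there while the jar rolled out.
2. I eased the pedal up at 20 mm/s or less, and the lid closed gently without being touched.
3. I gripped the jar through the cut-out in the ledge and lifted it. I laid it in the brown cradle (not the yellow or pink look-alikes) and withdrew.

**What the last checks showed:**
- **Jar position:** the pictures show it level in both notches. The final estimate puts its centre about 3 mm across and 4 mm along from my estimate of the seat. Camera calibration alone is good to about 2 mm.
- **Dispenser and table:** the last pictures show the lid shut, the other things where they were, and the robot touching nothing.

**What was less certain:**
- **Pedal force:** readings were noisy and low in mid-travel. At the stop they peaked at about 20 N for one reading, under the 25 N limit, so I backed off. They were about 14 N while I held it.
- **Lid angle:** I could only judge it from pictures, at about 0.5 rad fully up.

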